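# Tip the cast basin to the red mark and set it level again

## Robot

A 7-joint arm with a two-finger parallel gripper is mounted at the origin on a cart in front of the work surface, level with it; the furniture and walls round the work are solid. World frame = base frame: x ahead of the robot, y to its left, z up, the work surface at z = 0. Lengths are in m, angles in rad, forces in N, time in s.
With the tool pointing down it reaches from about 0.425 to 0.8 m from the base axis. Payload 8.3 kg.
Tool frame: the origin (TCP) lies at the very end of the fingers, on their centre line; the grasp point (between the pads) lies 19 mm behind it; z points along the fingers, y is the line along which they close (so a half turn about z gives the same grasp; the last joint's range is limited). The gripper opens to 85 mm and grips with 20 to 120 N. Pads are 22 mm wide; open, the fingers measure 114 mm over their backs; the gripper's body (76 mm by 85 mm) begins 54 mm behind the grasp point. The pads swing forward as they close: fully open they stand 13 mm farther back than shut.
Start: joints at [1.252, 0.383, 0.016, 1.37, -0.006, 1.388, -0.046], TCP at [0.158, -0.605, 0.231] pointing down, gripper open.
Joint ranges: [-2.95, 2.95], [-0.25, 2.06], [-1.52, 1.56], [0.18, 2.33], [-1.44, 4.58], [0.02, 2.06], [-3.01, 3.01]. Speed limits (rad/s): [2.39, 2.39, 3.01, 3.01, 3.14, 3.14, 3.14].

## Interface

Orientations are given as [roll, pitch, yaw] about the fixed x, y, z axes, in that order (R = Rz(yaw) Ry(pitch) Rx(roll)).
In Python, from station import robot gives the robot as it stands.
- The arm moves only by the tool play_rows, never from a script. Its arguments are lists of equal length, an entry for each row: "xyz": the shift along the tool's x, y, z in m, a list of three; "delta_rot": the turn, a rotation vector about the tool's x, y, z in degrees, a list of three. In form: {"xyz": [[tx, ty, tz], ...], "delta_rot": [[rx, ry, rz], ...]}. A call has 1 to 10 rows; each row shifts and turns the commanded pose from where the row before left it, along the tool's axes as they then stand; what a row does not reach is not made up. A row lasts 1/12 s, in which the tool goes at most 41.7 mm and 7.16 degrees, less where a joint would pass 70% of its speed; a pose out of reach is approached as far as the arm can. A call with a gripper value outside its range is refused whole. "gripper" is the closure in counts, from 0 (fully open) to 255 (shut), set as the call begins (left out, the last holds). The fingers move at their own pace and stop on an object; "squeeze" is the grip in N (left out, the last holds). Time passes only in rows, so rows that do not move let the fingers close. It gives the time, the measured TCP pose, the force, the opening and the grip force at its end, in the units of the state.
- robot.get_state(): the state, without advancing time (a new reading comes with each control period).
- robot.camera(name): name is "side" or "top" or "wrist"; returns (picture, depth): 384x512x3 uint8, red, green, blue; 384x512 float32, m along the optical axis (not along the pixel's ray), 0 where there is no reading.
- robot.camera_info(name): a dict with "fovy" (degrees; the focal length in pixels is half the picture's height over the tangent of half this angle, whatever the lens; pixels are square), "cx", "cy" (the principal point, pixels), "eye" and "orientation" of the camera in the world; the wrist camera has in their place "mount" (4x4, takes a point from camera to tool coordinates, whose origin is the TCP and whose axes are the flange's). Camera axes: x right, y up, looking along -z (the intrinsics and any distortion apply to the point x, -y, -z); pixel columns grow to the right and rows downward; lengths in m; the calibration is good to about 2 mm. A picture is of the moment at which its call begins: read the wrist's pose just before it. camera_info takes no time and is no camera call.
- robot.finish_job(): hands the job in; it is judged then, once.
Trained networks look in the newest picture that a camera, given by its name, has taken for a name from the list of things; names that differ only in an ending like _2 or _b are one class to them, and where a whole thing is asked for, a point or a joint stands for the part that bears it (a point fixed in the world has none). Each returns a list of dicts, best first, with "score" (0 to 1); they miss things now and then, are a little off and sometimes report something else, mostly with a low value. They report only what shows in the picture. A call takes as long as a camera call. They do not tell look-alikes from the thing itself.
- robot.trace(camera, target): "pixels" (384x512 bool, what is visible of it) and "rect" ([left, top, right, bottom] in pixels, round what is visible of it).
The state is a dict: "t": time; "joint_pos": joint angles; "dq": joint speeds; "joint_efforts": joint torques, N m; "ee_pos": TCP position; "ee_rot": TCP orientation; "force": force on the tool from outside, world axes, zero at the start; "moment": the same for the moment, N m; "width": finger opening in m; "gripper_force": force on a finger pad.
Only numpy, scipy, OpenCV 4.12 (cv2) and the standard library are available. Lean on these libraries where they do the work, as an engineer would, in place of code of your own. Each camera call takes 0.05 s, during which the arm holds its last target. There are 200 camera calls.

## Task

Tip the steel basin with its lever until the lever lies over the red mark on the scale, and hold it still there for about a second so that the plaster cast slides down against the padded low end. Then bring the basin back fully level and let go, with the cast still lying in it at the padded end. Do not touch the cast, shift the red mark or disturb the things lying around.

Things in the scene. Friction and masses are not known exactly. Their poses are not given: they have to be found in the camera images.
- stand: fixed grey and aluminium stand, base plate 170 x 170 x 10 mm with two uprights; origin at the centre of its underside on the worktop. Its -x axis points to the side with scale and lever (towards the robot), its +y axis to the padded low end of the basin (the robot's left), z up. The basin's hinge axis runs along the stand's x axis, 145 mm above the origin.
- tip_basin (a joint): tilt of the basin with its lever: 0 = level (hard stop: it rests on a rubber buffer), grows to 1.05 rad as the +y (left) end goes down, that is as the lever's handle is pushed towards the stand's +y. The hinge is stiff: it stays wherever it is left; about 5 to 6 N sideways on the handle moves it.
- mark (a joint): angle of the red mark on the scale, same zero and direction as joint tip_basin; when the basin's joint has this value the lever lies over the mark. Held by friction.
- handle (a point): middle of the lever's blue handle bar, a round bar 14 mm thick and 60 mm long that lies level along the stand's x axis; it sticks out from the front of the upright lever, 120 mm from the hinge axis (265 mm above the worktop when level), its middle 121 mm in front (-x) of the stand's centre. Free on both sides, below and in front; nothing is near it at its own height except the lever 32 mm behind (+x of) the middle.
- pointer (a point): point on the dark steel lever's centre line, 92 mm from the hinge axis, level with the red mark's point (the lever has a white line there)
- mark_point (a point): point of the red mark, a tag about 26 mm wide on the scale arc, 92 mm from the hinge axis; the point lies in the plane of point pointer, which comes to the same place when the lever lies over the mark
- basin_floor_mid (a point): middle of the basin's inner floor, moves with the basin; axes as the stand's when level. Open steel basin, inside 96 mm (x) by 240 mm (y) and 40 mm deep, walls 3 mm; a 4 mm dark rubber pad lines the +y end. Its floor lies 28 mm below the hinge axis. The cast begins to slide at a tilt of about 10 to 16 degrees.
- cast_center (a point): centre, half-way up, of the loose cream plaster dental cast in the basin, 67 x 68 x 30 mm, 0.16 kg; starts in the right (-y) half of the basin
- cast_2: second plaster cast lying on the worktop, 66 x 68 x 30 mm, origin under its centre; leave alone
- bur_block: yellow bur block with a few steel burs, 56 x 56 x 26 mm, origin under its centre; leave alone
- stone_case: small clear and black case of polishing stones, 32 x 44 x 22 mm, origin under its centre; leave alone
- spatula: spatula with brown handle, 209 mm long, origin under its centre; leave alone
- cast: the same cast as point cast_center: its body, origin under the middle of its underside
Mind the look-alikes: they are no part of the job. Leave any black or turquoise look-alike of the cast alone.

How it is judged:
By the outcome, as a careful person would: the job done as asked, in the order asked, and still so for the second after the job is handed in, with the robot touching nothing.
It also fails if it takes over 42 s, if anything falls off the work surface, if the arm or the gripper's body presses on something with over 40 N, if the wrist force passes 120 N, or if a joint passes its speed limit or range.

## Working session

There is one attempt and no reset: what is moved stays moved. The work goes in short steps, Python scripts to look and compute and a tool call to move; the robot and the scene stay as the last step left them, time stands still between calls to the robot, and variables do not carry over. Pictures are saved under pics/ and viewed, at most 10 in all, crops included, and the job is handed in when it is done.

Besides the shell and the picture viewer there is one more tool, called after "Emit:" as name(argument=value, ...) on one line, values as JSON. play_rows: Moves the arm, as the interface text tells. Its arguments: {"type":"object","properties":{"xyz":{"type":"array","items":{"type":"array","items":{"type":"number"}}},"delta_rot":{"type":"array","items":{"type":"array","items":{"type":"number"}}},"gripper":{"type":"number"},"squeeze":{"type":"number"}},"required":["xyz","delta_rot"]}

```bash
mkdir -p pics
cat > h.py <<'E'
import numpy as np, cv2
from scipy.spatial.transform import Rotation as R
from station import robot
def cam(n):
    s=robot.get_state(); p,d=robot.camera(n); return s,p,d,robot.camera_info(n)
def save(p,f): cv2.imwrite('pics/'+f,p[:,:,::-1])
E
python3 - <<'E'
from h import *
for n in('side','top'):
    s,p,d,i=cam(n); save(p,n+'0.png'); print(n,i)
    np.savez(n+'0.npz',p=p,d=d)
    for t in('stand','mark','handle','tip_basin','cast','cast_center'):
        r=robot.trace(n,t); print(t,[(round(float(q['score']),2),[int(v) for v in q['rect']],int(q['pixels'].sum())) for q in r])
a=cv2.imread('pics/side0.png');b=cv2.imread('pics/top0.png')
print(robot.get_state())
E
```

```text
side {'fovy': 42.96160364420504, 'cx': 251.19057679373878, 'cy': 187.76369439335053, 'eye': array([-0.04438953,  0.95863973,  1.04466178]), 'orientation': array([ 0.86753589,  0.01906292, -2.55485448])}
stand [(0.7, [221, 130, 300, 217], 3884)]
mark []
handle [(0.7, [217, 131, 297, 194], 2161)]
tip_basin [(0.76, [222, 134, 303, 197], 1999), (0.26, [218, 130, 300, 215], 3857)]
cast [(0.8, [193, 280, 225, 303], 529), (0.78, [247, 147, 270, 167], 242), (0.65, [217, 228, 235, 247], 392), (0.58, [281, 216, 305, 239], 382)]
cast_center [(0.88, [214, 228, 233, 249], 303), (0.79, [282, 216, 307, 237], 324), (0.58, [252, 148, 270, 166], 277)]
top {'fovy': 42.869883569419514, 'cx': 256.49554142472033, 'cy': 193.3094732603113, 'eye': array([0.15613257, 0.07892012, 1.71979912]), 'orientation': array([ 0.22545529,  0.00626981, -1.43939467])}
stand [(0.77, [273, 144, 347, 204], 3012)]
mark []
handle [(0.64, [272, 149, 352, 202], 2174)]
tip_basin [(0.94, [271, 150, 350, 203], 2419)]
cast [(0.73, [269, 214, 291, 232], 278), (0.57, [238, 168, 259, 189], 297), (0.51, [183, 183, 204, 206], 324)]
cast_center [(0.79, [314, 163, 333, 179], 255), (0.76, [275, 215, 290, 233], 294), (0.53, [271, 149, 347, 201], 2094), (0.51, [236, 167, 259, 190], 270)]
{'t': 0.7, 'joint_pos': array([ 1.25212491,  0.38333945,  0.01641571,  1.37005153, -0.00629803,
        1.38819898, -0.04649624]), 'dq': array([ 0.00132316, -0.00124375,  0.00010226, -0.00056655, -0.00084457,
       -0.00256561, -0.00075072]), 'joint_efforts': array([-3.75201189e-04, -6.27164841e+01,  8.42443798e-01, -3.72013414e+01,
        1.64728687e-02,  2.93715726e-03, -3.88438559e-05]), 'ee_pos': array([ 0.15815829, -0.60466364,  0.23133924]), 'ee_rot': array([ 3.14154229e+00, -5.62270466e-05,  2.55807409e-01]), 'force': array([ 0.20765841, -0.22388308, -1.0284309 ]), 'moment': array([-0.04856113,  0.03042022, -0.03097012]), 'gripper_force': 0.0, 'width': 0.0856116162314691}
```

Run:
```python
import cv2,numpy as np
a=cv2.imread('pics/side0.png');b=cv2.imread('pics/top0.png')
A=cv2.resize(a[110:230,200:320],(400,400),interpolation=3)
B=cv2.resize(b[120:240,250:370],(400,400),interpolation=3)
cv2.imwrite('pics/c1.png',np.hstack([A,B]))
```

```text
(no output)
```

View pics/side0.png

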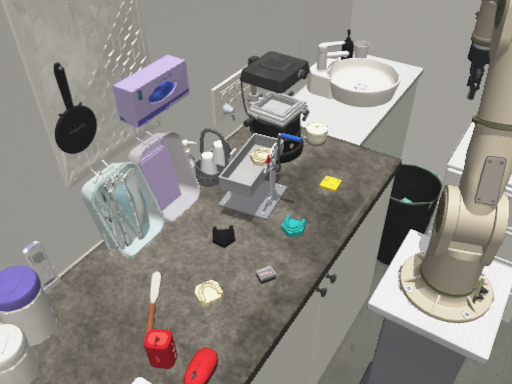

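View pics/top0.png

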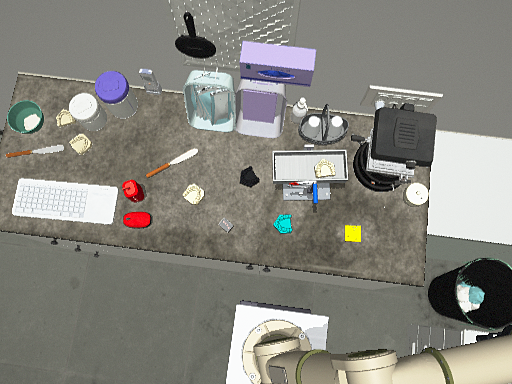

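View pics/c1.png

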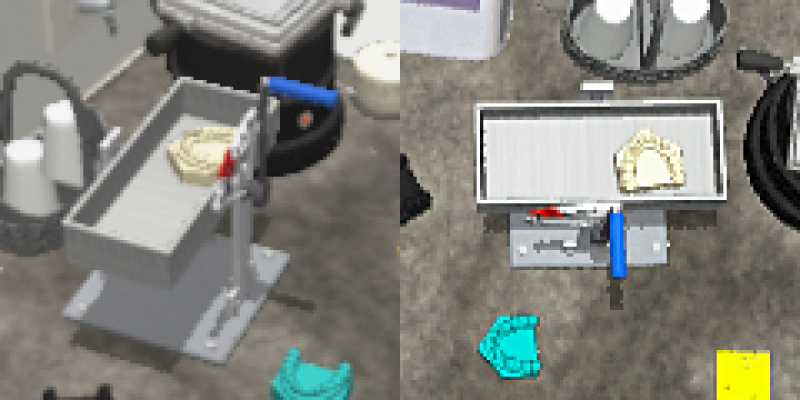

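The side view shows the basin at (258,165), handle (290,137), red mark (270,159) and cast in basin (262,156). In the top view they are at (310,165), (316,192), (292,184) and (324,168). The possible mix-ups, all in the top view, are the turquoise cast (283,223), the black one (250,176), cast_2 (193,194), and the red mouse and box on the far left. I choose the cream cast in the basin, the blue handle bar and the red tag beside the lever. The crop confirms this.

```bash
cat >> h.py <<'E'
def cloud(d,i,T=None):
    f=d.shape[0]/2/np.tan(np.radians(i['fovy']/2))
    v,u=np.mgrid[:d.shape[0],:d.shape[1]]
    P=np.stack([(u-i['cx'])/f*d,-(v-i['cy'])/f*d,-d],-1)
    if T is not None: return P@T[:3,:3].T+T[:3,3]
    return P@R.from_euler('xyz',i['orientation']).as_matrix().T+i['eye']
def masks(p):
    h=cv2.cvtColor(p,cv2.COLOR_RGB2HSV); H,S,V=[h[...,k].astype(int) for k in range(3)]
    return dict(blue=(abs(H-110)<12)&(S>150)&(V>80),red=((H<6)|(H>174))&(S>150)&(V>80))
E
python3 - <<'E'
from h import *
for n,b in(('side',(215,125,310,215)),('top',(265,140,355,210))):
    z=np.load(n+'0.npz');i=robot.camera_info(n);P=cloud(z['d'],i);m=masks(z['p'])
    box=np.zeros(P.shape[:2],bool);box[b[1]:b[3],b[0]:b[2]]=1
    for k in m:
        q=P[m[k]&box]; print(n,k,len(q),np.median(q,0).round(3),q.min(0).round(3),q.max(0).round(3))
    for lo,hi in((.1495,.165),(.11,.125),(.006,.018)):
        k=(P[...,2]>lo)&(P[...,2]<hi)&box;q=P[k][:,:2].astype(np.float32);r=cv2.minAreaRect(q);print(lo,len(q),r)
E
```

```text
side blue 100 [ 0.505 -0.04   0.267] [ 0.476 -0.292  0.063] [ 0.617 -0.033  0.273]
side red 19 [0.54  0.024 0.215] [0.537 0.017 0.205] [0.542 0.035 0.229]
0.1495 536 ((0.6620336771011353, -0.04187224805355072), (0.22655583918094635, 0.3266049325466156), 25.094789505004883)
0.11 1080 ((0.6743196249008179, -0.09429153800010681), (0.2027653455734253, 0.41520828008651733), 13.820451736450195)
0.006 1107 ((0.722353994846344, -0.14428600668907166), (0.3138321340084076, 0.4499397277832031), 12.671342849731445)
top blue 83 [ 0.506 -0.044  0.271] [ 0.48  -0.054  0.26 ] [ 0.539 -0.036  0.277]
top red 20 [0.543 0.021 0.22 ] [0.541 0.007 0.116] [0.569 0.035 0.23 ]
0.1495 452 ((0.6174377202987671, -0.028003960847854614), (0.16067753732204437, 0.24991311132907867), 7.1147541999816895)
0.11 1367 ((0.6247189044952393, -0.031715020537376404), (0.13234029710292816, 0.23997735977172852), 5.032695770263672)
0.006 675 ((0.6405066847801208, -0.04198339581489563), (0.26015573740005493, 0.32651445269584656), 7.3115034103393555)
```

Emit:
play_rows(xyz=[[0.024, -0.023, -0.013], [0.024, -0.023, -0.013], [0.024, -0.023, -0.013], [0.024, -0.023, -0.013], [0.024, -0.023, -0.013], [0.024, -0.023, -0.013], [0.024, -0.023, -0.013], [0.024, -0.023, -0.013], [0.024, -0.023, -0.013], [0.024, -0.023, -0.013]], delta_rot=[[0, 0, 0], [0, 0, 0], [0, 0, 0], [0, 0, 0], [0, 0, 0], [0, 0, 0], [0, 0, 0], [0, 0, 0], [0, 0, 0], [0, 0, 0]])

```text
t: 1.53
ee_pos: [0.3327, -0.3198, 0.3622]
ee_rot: [3.141, -0.0, 0.256]
force: [0.4, -1.1, 0.6]
width: 0.0855
gripper_force: 0.0
```

Emit:
play_rows(xyz=[[0.024, -0.023, 0], [0.024, -0.023, 0], [0.024, -0.023, 0], [0.024, -0.023, 0], [0.024, -0.023, 0], [0.024, -0.023, 0], [0.024, -0.023, 0], [0.024, -0.023, 0], [0.0, 0.0, 0], [0.0, 0.0, 0]], delta_rot=[[0, 0, 0], [0, 0, 0], [0, 0, 0], [0, 0, 0], [0, 0, 0], [0, 0, 0], [0, 0, 0], [0, 0, 0], [0, 0, 4.1], [0, 0, 4.1]], gripper=165)

```text
t: 2.37
ee_pos: [0.4721, -0.0922, 0.3614]
ee_rot: [-3.141, -0.0, 0.115]
force: [-0.4, -1.8, -0.0]
width: 0.0299
gripper_force: 0.0
```

Run:
```python
from h import *
s,p,d,i=cam('wrist'); np.savez('w1.npz',p=p,d=d); save(p,'w1.png')
print(s['t'],s['ee_pos'],s['ee_rot'],s['width'],i)
T=np.eye(4);T[:3,:3]=R.from_euler('xyz',s['ee_rot']).as_matrix();T[:3,3]=s['ee_pos']
P=cloud(d,i,T@i['mount']);m=masks(p)
for k in m:
    q=P[m[k]&(d>0)]
    if len(q): print(k,len(q),np.median(q,0).round(3),q.min(0).round(3),q.max(0).round(3))
```

```text
2.3667 [ 0.47209499 -0.09218353  0.36136069] [-3.14101049e+00 -3.40885522e-04  1.14692846e-01] 0.02986555496207727 {'fovy': 64.41884167212284, 'cx': 256.0699670278517, 'cy': 192.98721440764632, 'mount': array([[ 1.07650631e-03,  9.48595031e-01,  3.16490614e-01,
         8.38675271e-02],
       [ 9.99999272e-01, -1.19349642e-03,  1.75800608e-04,
        -2.52431196e-04],
       [ 5.44493997e-04,  3.16490194e-01, -9.48595625e-01,
        -1.41751264e-01],
       [ 0.00000000e+00,  0.00000000e+00,  0.00000000e+00,
         1.00000000e+00]])}
blue 1255 [ 0.511 -0.045  0.27 ] [ 0.417 -0.055 -0.003] [0.539 0.013 0.272]
red 128 [0.545 0.018 0.221] [ 0.532  0.007 -0.003] [0.547 0.126 0.231]
```

View pics/w1.png

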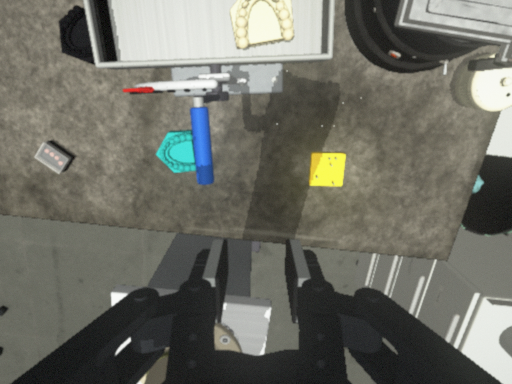

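Wrist view: the handle bar is at (201,146), the red mark at (138,90) and the basin is along the top. Next I work out the mark's angle relative to the handle.

Run:
```python
from h import *
s,p,d,i=cam('wrist')
T=np.eye(4);T[:3,:3]=R.from_euler('xyz',s['ee_rot']).as_matrix();T[:3,3]=s['ee_pos']
def ana(n,P,m,b,yaw=None):
    h=P[m['blue']&b&(P[...,2]>.25)]; h=h[(h[:,2]>np.median(h[:,2])-.01)]
    vx,vy,x,y=cv2.fitLine(h[:,:2].astype(np.float32),cv2.DIST_HUBER,0,.001,.001).ravel()
    ya=np.arctan2(vy,vx); ya=(ya+np.pi/2)%np.pi-np.pi/2
    print(n,'bar yaw',ya.round(3),'mid',np.median(h,0).round(4))
    yaw=ya if yaw is None else yaw
    c=np.array([np.cos(yaw),np.sin(yaw)]);e=np.array([-c[1],c[0]])
    l=h[:,:2]@c; print(' ends',np.percentile(l,[1,99]).round(4),'mid y',np.median(h[:,:2]@e).round(4))
    q=P[m['red']&b&(P[...,2]>.18)]; yy=q[:,:2]@e-np.median(h[:,:2]@e); zz=q[:,2]-.145
    a=np.arctan2(yy,zz); r=np.hypot(yy,zz)
    print(' red',len(q),'x',np.median(q[:,:2]@c).round(4),'ang',np.percentile(a,[2,25,50,75,98]).round(3),'r',np.percentile(r,[2,50,98]).round(4))
    for lo,hi in((.152,.162),):
        k=b&(P[...,2]>lo)&(P[...,2]<hi)
        print(' rim',[np.round(v,3) for v in cv2.minAreaRect(P[k][:,:2].astype(np.float32))])
b=np.zeros(d.shape,bool);b[:200,80:340]=1
yw=None
ana('wrist',cloud(d,i,T@i['mount']),masks(p),b)
for n,bb in(('side',(215,125,310,215)),('top',(265,140,355,210))):
    z=np.load(n+'0.npz');b=np.zeros(d.shape,bool);b[bb[1]:bb[3],bb[0]:bb[2]]=1
    ana(n,cloud(z['d'],robot.camera_info(n)),masks(z['p']),b,.115)
```

```text
wrist bar yaw 0.122 mid [ 0.5121 -0.0455  0.2699]
 ends [0.4727 0.5296] mid y -0.1076
 red 127 x 0.5431 ang [0.24  0.599 0.645 0.72  1.047] r [0.0861 0.0987 0.2277]
 rim [array([ 0.588, -0.032]), array([0.095, 0.25 ]), np.float64(5.894)]
side bar yaw 0.141 mid [ 0.5049 -0.0404  0.2673]
 ends [0.4688 0.5254] mid y -0.098
 red 19 x 0.5394 ang [0.612 0.664 0.71  0.76  0.803] r [0.0842 0.0951 0.1024]
 rim [array([ 0.63 , -0.052]), array([0.24 , 0.308]), np.float64(39.706)]
top bar yaw 0.155 mid [ 0.5057 -0.044   0.2705]
 ends [0.4716 0.5289] mid y -0.1024
 red 19 x 0.542 ang [0.579 0.608 0.675 0.754 0.814] r [0.0815 0.1001 0.105 ]
 rim [array([ 0.617, -0.028]), array([0.161, 0.249]), np.float64(6.925)]
```

Emit:
play_rows(xyz=[[0.0156, -0.022, 0], [0.0156, -0.022, 0], [0, 0, 0.02], [0, 0, 0.02], [0, 0, 0.02], [0, 0, 0], [0, 0, 0]], delta_rot=[[0, 0, 0], [0, 0, 0], [0, 0, 0], [0, 0, 0], [0, 0, 0], [0, 0, 0], [0, 0, 0]])

```text
t: 3.05
ee_pos: [0.4968, -0.0481, 0.3011]
ee_rot: [-3.141, 0.002, 0.113]
force: [0.2, -0.2, 1.4]
width: 0.0301
gripper_force: 0.0
```

Run:
```python
from h import *
s,p,d,i=cam('wrist'); save(p,'w2.png'); print(s['ee_pos'],s['width'])
T=np.eye(4);T[:3,:3]=R.from_euler('xyz',s['ee_rot']).as_matrix();T[:3,3]=s['ee_pos']
P=cloud(d,i,i['mount']);W=cloud(d,i,T@i['mount']);k=masks(p)['blue']&(W[...,2]>.255);q=P[k];print(len(q),q.min(0),q.max(0),np.median(q,0))
```

```text
[ 0.49677044 -0.04812863  0.3010727 ] 0.030118423177465607
1840 [-0.015759   -0.00882314 -0.14175062] [0.08386881 0.00554918 0.0368712 ] [ 0.01618719 -0.00153197  0.03114744]
```

View pics/w2.png

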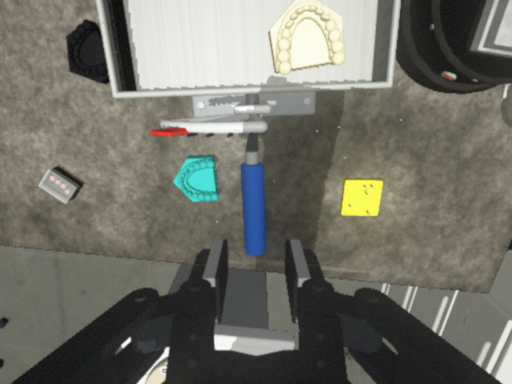

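The wrist view shows the bar at (253,210), centred between the fingers. I need to go about 10 mm further along it, then down.

Emit:
play_rows(xyz=[[0.01, -0.0015, 0], [0, 0, 0.018], [0, 0, 0.018], [0, 0, 0.018], [0, 0, 0], [0, 0, 0]], delta_rot=[[0, 0, 0], [0, 0, 0], [0, 0, 0], [0, 0, 0], [0, 0, 0], [0, 0, 0]])

```text
t: 3.6
ee_pos: [0.5076, -0.0449, 0.248]
ee_rot: [-3.141, -0.0, 0.113]
force: [0.2, 0.1, 0.5]
width: 0.0303
gripper_force: 0.0
```

Emit:
play_rows(xyz=[[0, 0, 0], [0, 0, 0], [0, 0, 0]], delta_rot=[[0, 0, 0], [0, 0, 0], [0, 0, 0]], gripper=200, squeeze=20)

```text
t: 3.85
ee_pos: [0.5079, -0.0449, 0.2487]
ee_rot: [3.141, -0.002, 0.113]
force: [-0.4, 0.5, -0.8]
width: 0.0179
gripper_force: 0.0
```

Emit:
play_rows(xyz=[[0, -0.005, 0], [0, -0.005, 0], [0, -0.005, 0.0005], [0, -0.005, 0.001], [0, -0.005, 0.001], [0, -0.005, 0.0015], [0, -0.005, 0.0015], [0, -0.005, 0.002]], delta_rot=[[0, 0, 0], [0, 0, 0], [0, 0, 0], [0, 0, 0], [0, 0, 0], [0, 0, 0], [0, 0, 0], [0, 0, 0]])

```text
t: 4.52
ee_pos: [0.5032, -0.0061, 0.2408]
ee_rot: [3.139, -0.002, 0.111]
force: [0.2, -5.1, 4.1]
width: 0.0185
gripper_force: 2.5
```

Emit:
play_rows(xyz=[[0, -0.005, 0.002], [0, -0.005, 0.002], [0, -0.005, 0.0025], [0, -0.005, 0.003], [0, -0.005, 0.003], [0, 0, 0], [0, 0, 0], [0, 0, 0]], delta_rot=[[0, 0, 0], [0, 0, 0], [0, 0, 0], [0, 0, 0], [0, 0, 0], [0, 0, 0], [0, 0, 0], [0, 0, 0]])

```text
t: 5.18
ee_pos: [0.4996, 0.0204, 0.2272]
ee_rot: [-3.141, 0.0, 0.114]
force: [-0.1, -0.7, 0.3]
width: 0.0184
gripper_force: 0.1
```

Run:
```python
from h import *
s,p,d,i=cam('wrist'); s2,p2,d2,i2=cam('side')
np.savez('w3.npz',p=p,d=d,T=np.r_[s['ee_pos'],s['ee_rot']]);np.savez('s3.npz',p=p2,d=d2)
print(s['ee_pos'],s['force'])
c=np.hstack([cv2.resize(p[60:240,120:380],(480,332),interpolation=3),cv2.resize(p2[120:200,220:300],(320,332),interpolation=3)[:, :320]])
save(c,'c3.png')
```

```text
[0.49963957 0.02035486 0.22720275] [-0.14859256 -0.67306711  0.27368624]
```

View pics/c3.png

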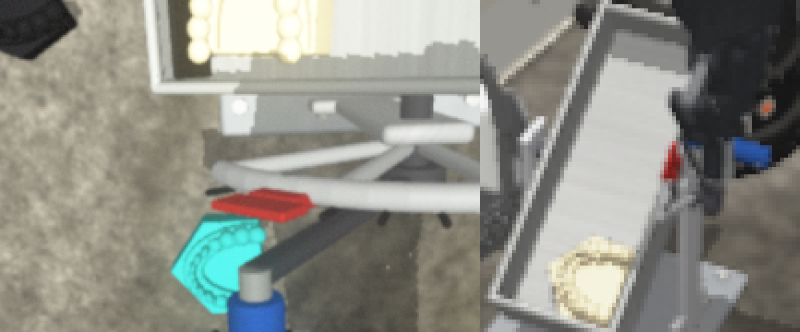

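The crop shows the cast already down at the padded end. The lever is still short of the red tag, so I measure both angles.

```bash
cat >> h.py <<'E'
yaw=.117;C=np.array([np.cos(yaw),np.sin(yaw)]);E_=np.array([-C[1],C[0]])
def ang(p,d,i,pose,Y0=None):
    T=np.eye(4);T[:3,:3]=R.from_euler('xyz',pose[3:]).as_matrix();T[:3,3]=pose[:3]
    P=cloud(d,i,T@i['mount']);m=masks(p);b=(d>.1)&(P[...,2]>.18)&(P[...,2]<.3)
    u=P[...,:2]@C;v=P[...,:2]@E_;z=P[...,2]
    k=b&m['blue']; y0=(np.percentile(v[k],2)+np.percentile(v[k],98))/2; top=np.percentile(z[k],97)
    print('bar y',y0.round(4),'top',top.round(4),len(v[k]),'x',np.percentile(u[k],[2,98]).round(3))
    if Y0 is None: return y0
    print('lever ang asin',np.arcsin((y0-Y0)/.12).round(3),'atan',np.arctan2(y0-Y0,top-.007-.145).round(3))
    k=b&m['red']; a=np.arctan2(v[k]-Y0,z[k]-.145);r=np.hypot(v[k]-Y0,z[k]-.145);g=(r>.08)&(r<.115)
    print('red x',np.percentile(u[k],[5,50,95]).round(4),'ang',np.percentile(a[g],[3,25,50,75,97]).round(3),'r',np.percentile(r,[3,50,97]).round(4))
    # dark lever (between bar and arc)
    gray=p.max(-1).astype(int); um=np.median(u[m['red']&b])
    rr=np.hypot(v-Y0,z-.145);k=b&(gray<110)&(p.max(-1).astype(int)-p.min(-1)<25)&(rr>.08)&(rr<.112)&(u>um-.02)&(u<um+.012)
    if k.sum()>5:
        a=np.arctan2(v-Y0,z-.145)[k];print('dark',k.sum(),np.percentile(a,[3,25,50,75,97]).round(3),'x',np.percentile(u[k],[5,50,95]).round(4))
E
python3 - <<'E'
from h import *
i=robot.camera_info('wrist')
z=np.load('w1.npz');Y0=ang(z['p'],z['d'],i,np.array([.472095,-.0921835,.36136,-3.14101,-.00034,.114693]))
ang(z['p'],z['d'],i,np.array([.472095,-.0921835,.36136,-3.14101,-.00034,.114693]),Y0)
z=np.load('w3.npz');ang(z['p'],z['d'],i,z['T'],Y0)
E
```

```text
bar y -0.1043 top 0.2716 1230 x [0.474 0.53 ]
bar y -0.1043 top 0.2716 1230 x [0.474 0.53 ]
lever ang asin 0.0 atan 0.0
red x [0.5415 0.5432 0.5448] ang [0.582 0.596 0.66  0.742 0.839] r [0.087  0.099  0.1041]
dark 103 [-0.032 -0.024  0.019  0.446  1.048] x [0.5343 0.5406 0.5439]
bar y -0.04 top 0.2529 3256 x [0.472 0.529]
lever ang asin 0.566 atan 0.567
red x [0.5429 0.545  0.5461] ang [0.586 0.619 0.674 0.74  0.811] r [0.0891 0.1006 0.1042]
dark 787 [0.025 0.536 0.544 0.569 1.053] x [0.5332 0.5375 0.5444]
```

Emit:
play_rows(xyz=[[0, -0.004, 0.003], [0, -0.004, 0.003], [0, -0.004, 0.003], [0, 0, 0], [0, 0, 0]], delta_rot=[[0, 0, 0], [0, 0, 0], [0, 0, 0], [0, 0, 0], [0, 0, 0]])

```text
t: 5.7
ee_pos: [0.4982, 0.0322, 0.2178]
ee_rot: [-3.141, 0.001, 0.114]
force: [-0.4, -0.9, -0.1]
width: 0.0183
gripper_force: 0.5
```

Run:
```python
from h import *
s,p,d,i=cam('wrist'); s2,p2,d2,i2=cam('side')
ang(p,d,i,np.r_[s['ee_pos'],s['ee_rot']],-.1043)
c=np.hstack([cv2.resize(p[90:230,150:370],(480,306),interpolation=3),cv2.resize(p2[120:200,220:300],(306,306),interpolation=3)])
save(c,'c4.png')
```

```text
bar y -0.0281 top 0.2444 3242 x [0.472 0.528]
lever ang asin 0.688 atan 0.69
red x [0.5429 0.5451 0.5462] ang [0.588 0.627 0.681 0.742 0.815] r [0.0901 0.1003 0.1042]
dark 815 [0.028 0.65  0.665 0.679 1.056] x [0.5327 0.537  0.5443]
```

View pics/c4.png

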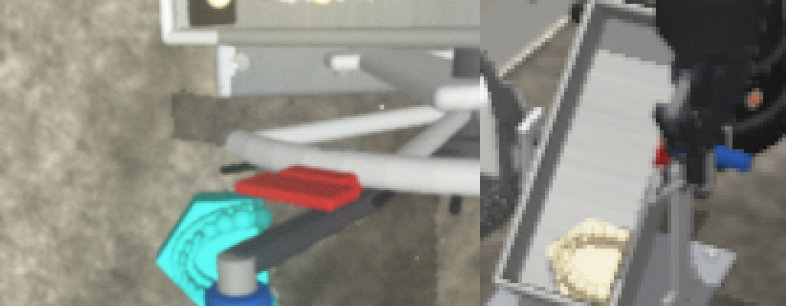

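The lever now lies over the tag, at 0.69 rad against a tag centre of about 0.70. I add the last millimetre and hold.

Emit:
play_rows(xyz=[[0, -0.001, 0.001], [0, 0, 0], [0, 0, 0], [0, 0, 0], [0, 0, 0], [0, 0, 0], [0, 0, 0], [0, 0, 0], [0, 0, 0], [0, 0, 0]], delta_rot=[[0, 0, 0], [0, 0, 0], [0, 0, 0], [0, 0, 0], [0, 0, 0], [0, 0, 0], [0, 0, 0], [0, 0, 0], [0, 0, 0], [0, 0, 0]])

```text
t: 6.63
ee_pos: [0.4984, 0.0325, 0.2174]
ee_rot: [3.142, -0.0, 0.113]
force: [0.5, -1.9, 1.4]
width: 0.0183
gripper_force: 1.2
```

Run:
```python
from h import *
s,p,d,i=cam('wrist')
ang(p,d,i,np.r_[s['ee_pos'],s['ee_rot']],-.1043)
T=np.eye(4);T[:3,:3]=R.from_euler('xyz',s['ee_rot']).as_matrix();T[:3,3]=s['ee_pos']
P=cloud(d,i,T@i['mount']);k=masks(p)['red']&(P[...,2]>.18)&(P[...,2]<.26);v=P[k][:,:2]@E_+.1043;z=P[k][:,2]-.145
for a in np.arange(.6,.82,.02):
    n=v*np.sin(a)+z*np.cos(a);t=v*np.cos(a)-z*np.sin(a)
    print(a.round(2),'radial p97',np.percentile(n,97).round(4),'tang',np.percentile(t,[2,98]).round(4),np.polyfit(t[n>.098],n[n>.098],1).round(3))
```

```text
bar y -0.028 top 0.2442 3265 x [0.472 0.528]
lever ang asin 0.689 atan 0.691
red x [0.5429 0.545  0.5462] ang [0.587 0.627 0.683 0.745 0.812] r [0.0902 0.1003 0.1042]
dark 814 [0.029 0.543 0.666 0.68  1.055] x [0.5327 0.537  0.5443]
0.6 radial p97 0.1038 tang [-0.0013  0.0223] [-0.039  0.102]
0.62 radial p97 0.1038 tang [-0.0032  0.0203] [-0.023  0.102]
0.64 radial p97 0.1039 tang [-0.0052  0.0182] [-0.01   0.102]
0.66 radial p97 0.1038 tang [-0.0071  0.0162] [0.004 0.102]
0.68 radial p97 0.1039 tang [-0.0091  0.0141] [0.018 0.102]
0.7 radial p97 0.1038 tang [-0.011   0.0121] [0.025 0.102]
0.72 radial p97 0.1038 tang [-0.013  0.01 ] [0.038 0.102]
0.74 radial p97 0.1038 tang [-0.015   0.0079] [0.056 0.102]
0.76 radial p97 0.1039 tang [-0.017   0.0059] [0.072 0.102]
0.78 radial p97 0.1038 tang [-0.019   0.0038] [0.081 0.103]
0.8 radial p97 0.1038 tang [-0.021   0.0018] [0.096 0.103]
```

Emit:
play_rows(xyz=[[0, 0, 0], [0, 0, 0], [0, 0, 0], [0, 0.003, -0.002], [0, 0.005, -0.004], [0, 0.005, -0.0035], [0, 0.005, -0.0032], [0, 0.005, -0.0028], [0, 0.005, -0.0025], [0, 0.005, -0.0022]], delta_rot=[[0, 0, 0], [0, 0, 0], [0, 0, 0], [0, 0, 0], [0, 0, 0], [0, 0, 0], [0, 0, 0], [0, 0, 0], [0, 0, 0], [0, 0, 0]])

```text
t: 7.52
ee_pos: [0.5024, 0.0027, 0.2387]
ee_rot: [-3.138, -0.002, 0.116]
force: [-1.3, 9.9, 5.2]
width: 0.0185
gripper_force: 4.9
```

Emit:
play_rows(xyz=[[0, 0.005, -0.002], [0, 0.005, -0.0017], [0, 0.005, -0.0015], [0, 0.005, -0.0013], [0, 0.005, -0.001], [0, 0.005, -0.0008], [0, 0.005, -0.0006], [0, 0.004, -0.0004], [0, 0.003, -0.0002], [0, 0, 0]], delta_rot=[[0, 0, 0], [0, 0, 0], [0, 0, 0], [0, 0, 0], [0, 0, 0], [0, 0, 0], [0, 0, 0], [0, 0, 0], [0, 0, 0], [0, 0, 0]])

```text
t: 8.35
ee_pos: [0.5076, -0.0406, 0.2483]
ee_rot: [-3.14, -0.002, 0.114]
force: [0.4, 4.0, 2.7]
width: 0.0182
gripper_force: 2.1
```

Run:
```python
from h import *
s,p,d,i=cam('wrist')
ang(p,d,i,np.r_[s['ee_pos'],s['ee_rot']],-.1043);print(s['ee_pos'],s['force'])
```

```text
bar y -0.0972 top 0.2712 3133 x [0.474 0.53 ]
lever ang asin 0.059 atan 0.06
red x [0.5428 0.545  0.5463] ang [0.584 0.609 0.654 0.729 0.81 ] r [0.0874 0.0984 0.104 ]
dark 470 [0.009 0.046 0.079 0.198 1.055] x [0.5377 0.5392 0.5445]
[ 0.50759755 -0.04063156  0.24825584] [0.37634128 4.0314988  2.70148551]
```

Emit:
play_rows(xyz=[[0, 0.002, 0], [0, 0.002, 0], [0, 0.002, 0], [0, 0.001, 0], [0, 0, 0]], delta_rot=[[0, 0, 0], [0, 0, 0], [0, 0, 0], [0, 0, 0], [0, 0, 0]])

```text
t: 8.82
ee_pos: [0.5082, -0.0474, 0.248]
ee_rot: [-3.14, -0.002, 0.115]
force: [-0.2, 5.7, 3.1]
width: 0.0185
gripper_force: 2.7
```

Emit:
play_rows(xyz=[[0, 0.001, 0], [0, 0.001, 0], [0, 0, 0]], delta_rot=[[0, 0, 0], [0, 0, 0], [0, 0, 0]])

```text
t: 9.07
ee_pos: [0.5083, -0.0475, 0.248]
ee_rot: [-3.138, -0.002, 0.117]
force: [-1.0, 10.5, 4.3]
width: 0.0186
gripper_force: 5.3
```

Emit:
play_rows(xyz=[[0, 0.002, 0], [0, 0.001, 0], [0, 0, 0], [0, 0, 0]], delta_rot=[[0, 0, 0], [0, 0, 0], [0, 0, 0], [0, 0, 0]])

```text
t: 9.4
ee_pos: [0.5084, -0.0477, 0.248]
ee_rot: [-3.135, -0.001, 0.12]
force: [-3.1, 18.0, 5.9]
width: 0.0184
gripper_force: 9.1
```

Run:
```python
from h import *
s,p,d,i=cam('wrist')
ang(p,d,i,np.r_[s['ee_pos'],s['ee_rot']],-.1043);print(s['ee_pos'],s['force'])
```

```text
bar y -0.104 top 0.2715 3158 x [0.474 0.531]
lever ang asin 0.002 atan 0.002
red x [0.5428 0.545  0.5461] ang [0.584 0.606 0.652 0.729 0.805] r [0.0873 0.0983 0.1038]
dark 461 [-0.026  0.002  0.027  0.35   1.051] x [0.5381 0.5394 0.5447]
[ 0.50835241 -0.0477031   0.24803388] [-3.09611131 18.00429189  5.92793192]
```

Firmly on the stop: 18 N with no movement. I relieve the push, centre the fingers, open and rise.

Emit:
play_rows(xyz=[[0, -0.003, 0], [0, -0.0035, 0], [0, 0, 0], [0, 0, 0]], delta_rot=[[0, 0, 0], [0, 0, 0], [0, 0, 0], [0, 0, 0]])

```text
t: 9.78
ee_pos: [0.5074, -0.0474, 0.2471]
ee_rot: [-3.141, -0.0, 0.113]
force: [-0.2, 3.0, 1.8]
width: 0.0185
gripper_force: 1.5
```

Emit:
play_rows(xyz=[[0, 0, 0], [0, 0, 0], [0, 0, 0], [0, 0, 0], [0, 0, -0.02], [0, 0, -0.03], [0, 0, -0.035], [0, 0, -0.035], [0, 0, 0], [0, 0, 0]], delta_rot=[[0, 0, 0], [0, 0, 0], [0, 0, 0], [0, 0, 0], [0, 0, 0], [0, 0, 0], [0, 0, 0], [0, 0, 0], [0, 0, 0], [0, 0, 0]], gripper=150)

```text
t: 10.62
ee_pos: [0.5084, -0.0475, 0.3692]
ee_rot: [3.141, -0.004, 0.113]
force: [0.3, -0.1, -0.2]
width: 0.0347
gripper_force: 0.0
```

Run:
```python
from h import *
s,p,d,i=cam('wrist');ang(p,d,i,np.r_[s['ee_pos'],s['ee_rot']],-.1043)
save(p,'w5.png')
```

```text
bar y -0.1042 top 0.2716 958 x [0.474 0.53 ]
lever ang asin 0.001 atan 0.001
red x [0.5428 0.5445 0.5458] ang [0.583 0.598 0.639 0.713 0.817] r [0.0882 0.1021 0.1043]
dark 86 [-0.022  0.006  0.031  0.352  0.539] x [0.5391 0.5398 0.5444]
```

View pics/w5.png

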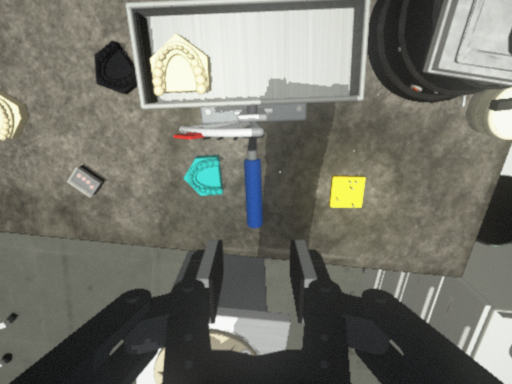

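The basin is level, with the lever at 0.001 rad and the handle at (253,190). The cast lies against the pad at (180,65), the mark at (188,135) hasn't shifted, and the gripper is clear of everything.

```bash
python3 -c "
from station import robot
print(robot.finish_job())"
```

```text
the job is handed in; nothing more can be done
None
```

The job is handed in at about 10.7 s: I tipped the basin to the red mark (lever about 0.69 rad, mark about 0.70) and held it there for over a second. The basin is now back level and released, with the cast against the pad and the mark and nearby things unmoved in the last picture.

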